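# Pack the tank wagons into their foam trays

### The arm

A 6-joint arm with a two-finger parallel gripper is mounted at the origin on the work surface. World frame = base frame: x ahead of the robot, y to its left, z up, the work surface at z = 0. Lengths are in m, angles in rad, forces in N, time in s.
With the tool pointing down it reaches from about 0.425 to 0.95 m from the base axis. Payload 3.5 kg.
Tool frame: the origin (TCP) lies between the finger pads; the fingertips stand 17 mm ahead of it and the grasp point (between the pads) lies 2 mm behind it; z points along the fingers, y is the direction in which the jaws open and shut (so a half turn about z gives the same grasp; the last joint's range is limited). The gripper opens to 85 mm and grips with 20 to 120 N. Pads are 22 mm wide; open, the fingers measure 114 mm over their backs; the gripper's body (76 mm by 85 mm) begins 54 mm behind the grasp point. The pads swing forward as they close: fully open they stand 13 mm farther back than shut.
Start: joints at [-1.292, 0.286, 1.577, -0, 1.279, -0.15], TCP at [0.281, -0.614, 0.248] pointing down, gripper open.
Joint ranges: [-2.77, 2.77], [-0.9, 2.22], [0.21, 2.48], [-1.53, 4.67], [0.24, 2.81], [-2.84, 2.84]. Speed limits (rad/s): [2.79, 2.79, 3.14, 3.14, 3.14, 3.14].

### API

Orientations are given as a unit quaternion [x, y, z, w].
In Python, from plant import ctrl gives the robot as it stands.
- The arm moves only by the tool carry_out, never from a script. Its argument "commands" is a list of rows, each an object with "delta_pos": the shift along the tool's x, y, z in m, a list of three; "delta_rot": the turn, a rotation vector about the tool's x, y, z in rad, a list of three; "claw": the opening in per cent of the stroke, from 0 (shut) to 100 (fully open). A call has 1 to 8 rows; each row is the pose to reach, as a shift and turn from the pose measured when the call began, along the tool's axes at that moment; what a row does not reach only later rows make up. A row lasts 1/12 s, in which the tool goes at most 41.7 mm and 7.16 degrees, less where a joint would pass 70% of its speed; a pose out of reach is approached as far as the arm can. A call with a gripper value outside its range is refused whole. The fingers move at their own pace and stop on an object; "force" is the grip in N (left out, the last holds). Time passes only in rows, so rows that repeat a pose let the fingers close. It gives the time, the measured TCP pose, the force and the opening at its end, in the units of the state.
- ctrl.get_state(): the state, without advancing time (a new reading comes with each control period).
- ctrl.read_camera(name): name is "side" or "top"; returns (picture, depth): 420x560x3 uint8, red, green, blue; 420x560 float32, m along the optical axis (not along the pixel's ray), 0 where there is no reading.
- ctrl.camera_info(name): a dict with "fx", "fy", "cx", "cy" (pixels), "k1" (the pictures are not rectified: a ray, as slopes to the right and down, at radius r is drawn at 1 + k1 r^2 times it, then the intrinsics apply), "rvec" (rotation vector, rad) and "tvec" (3), from world to camera coordinates, as OpenCV has them. Camera axes: x right, y down, z forward; pixel columns grow to the right and rows downward; lengths in m; the calibration is good to about 2 mm. A picture is of the moment at which its call begins. camera_info takes no time and is no camera call.
- ctrl.sign_off(): hands the job in, once; it reports no verdict.
The state is a dict: "time": time; "qpos": joint angles; "dq": joint speeds; "joint_efforts": joint torques, N m; "eef_pos": TCP position; "tcp_rot": TCP orientation; "contact_force": force on the tool from outside, world axes, zero at the start; "wrist_torque": the same for the moment, N m; "opening": opening from 0.0 (shut) to 1.0 (fully open).
Only numpy, scipy, OpenCV 4.12 (cv2) and the standard library are available. Lean on these libraries where they do the work, as an engineer would, in place of code of your own. Each camera call takes 0.05 s, during which the arm holds its last target.

### The job

We are packing up the model railway stall: put each of the three tank wagons (the round grey cylinders on wheels) into the foam tray whose recess fits its length, the shortest wagon in the shortest tray, the middle one in the middle one and the longest in the longest. Each must stand upright on its wheels, flat on the floor of the recess and lengthways in it, either way round. Set them down without dropping or tipping them, and leave the box van, the open wagon and the locomotive where they are.

Things in the scene. Friction and masses are not known exactly. Their poses are not given: they have to be found in the camera images.
- tank_short: The shortest tank wagon: plain grey horizontal cylinder (38 mm diameter, 66 mm long, axis 36 mm above the wheel bottoms), small dome on top at mid-length, black underframe, wheels that do not turn. 80 mm long over buffers, 38 wide, 63 to the dome top; 0.09 to 0.3 kg. Origin: mid-wagon at wheel-bottom level; x along its length, z up; both ends alike.
- tank_medium: The middle-sized tank wagon: plain grey horizontal cylinder (38 mm diameter, 96 mm long, axis 36 mm above the wheel bottoms), small dome on top at mid-length, black underframe, wheels that do not turn. 110 mm long over buffers, 38 wide, 63 to the dome top; 0.09 to 0.3 kg. Origin: mid-wagon at wheel-bottom level; x along its length, z up; both ends alike.
- tank_long: The longest tank wagon: plain grey horizontal cylinder (38 mm diameter, 126 mm long, axis 36 mm above the wheel bottoms), small dome on top at mid-length, black underframe, wheels that do not turn. 140 mm long over buffers, 38 wide, 63 to the dome top; 0.09 to 0.3 kg. Origin: mid-wagon at wheel-bottom level; x along its length, z up; both ends alike.
- tray_short: The shortest white foam packing tray, fixed to the table: an open rectangular recess 100 mm long and 54 mm wide with a floor 8 mm above the table and a rim 20 mm above the table; walls 10 mm thick, 120 x 74 mm outside. Origin: centre of its underside, on the table; x runs along the recess, z up.
- tray_medium: The middle-sized white foam packing tray, fixed to the table: an open rectangular recess 130 mm long and 54 mm wide with a floor 8 mm above the table and a rim 20 mm above the table; walls 10 mm thick, 150 x 74 mm outside. Origin: centre of its underside, on the table; x runs along the recess, z up.
- tray_long: The longest white foam packing tray, fixed to the table: an open rectangular recess 160 mm long and 54 mm wide with a floor 8 mm above the table and a rim 20 mm above the table; walls 10 mm thick, 180 x 74 mm outside. Origin: centre of its underside, on the table; x runs along the recess, z up.
- box_van: Bystander, not to be packed: a grey box-shaped covered van with a flat dark roof, 110 mm long, 41 mm wide, 56 mm high. Origin: its middle at wheel-bottom level; x along its length.
- open_wagon: Bystander, not to be packed: an open-topped brown wagon, 110 mm long, 40 mm wide, 45 mm high, beyond the trays and tank wagons. Origin: its middle at wheel-bottom level; x along its length.
- locomotive: Bystander, not to be packed: a dark diesel locomotive with a cab at one end, 170 mm long, 42 mm wide, 59 mm high, beyond the trays and tank wagons. Origin: its middle at wheel-bottom level; x along its length, cab towards +x.
There are look-alikes about, which are no part of the job. What is shaped like the tray_long but blue or red is not meant. Leave any yellow look-alike of the tray_medium alone.

How it is judged:
By the outcome, as a careful person would: the job done as asked, in the order asked, and still so for the second after the job is handed in, with the robot touching nothing.
It also fails if it takes over 83 s, if anything falls off the work surface, if the arm or the gripper's body presses on something with over 40 N, if the wrist force passes 120 N, or if a joint passes its speed limit or range.

## Working session

There is one attempt and no reset: what is moved stays moved. The work goes in short steps, Python scripts to look and compute and a tool call to move; the robot and the scene stay as the last step left them, time stands still between calls to the robot, and variables do not carry over. Pictures are saved under pics/ and viewed, and the job is handed in when it is done.

Besides the shell and the picture viewer there is one more tool, called as a command line: name --argument value ..., lists and objects as JSON in quotes. carry_out: Moves the arm, as the interface text tells. Its arguments: {"type":"object","properties":{"commands":{"type":"array"},"force":{"type":"number"}},"required":["commands"]}

```bash
mkdir -p pics; ls; python3 - <<'E'
from plant import ctrl
import cv2,numpy as np
for n in("top","side"):
    p,d=ctrl.read_camera(n); cv2.imwrite(f"pics/{n}0.png",p[:,:,::-1]); np.savez(f"{n}0.npz",p=p,d=d)
    print(ctrl.camera_info(n), d.min(),d.max())
print(ctrl.get_state())
E
```

```text
pics
{'fx': 394.6507489697216, 'fy': 394.6507489697216, 'cx': 275.5562084381104, 'cy': 211.99179798021862, 'k1': 0.033624139261738586, 'rvec': array([ 2.1698911 , -2.16247826,  0.07177357]), 'tvec': array([0.07167273, 0.56995055, 1.05081409])} 0.0 1.9888017
{'fx': 449.53584180427316, 'fy': 449.53584180427316, 'cx': 289.0226622324092, 'cy': 205.04520146034108, 'k1': -0.1419177784781896, 'rvec': array([ 0.84419034, -2.62776423,  0.97710798]), 'tvec': array([0.47485869, 0.22324818, 1.26459524])} 0.0 3.944574
{'time': 0.1, 'qpos': array([-1.29195152e+00,  2.87115242e-01,  1.57801501e+00,  2.25696202e-05,
        1.27859281e+00, -1.50040487e-01]), 'dq': array([-3.47066944e-04, -1.42534507e-03, -5.27686993e-03, -7.89709719e-06,
        6.41481255e-04,  5.48973593e-04]), 'joint_efforts': array([ 5.75777594e-04, -4.07299554e+01, -2.93697149e+01, -1.33790099e-04,
        3.43290252e-03,  1.47128935e-05]), 'eef_pos': array([ 0.28055771, -0.61332893,  0.24706845]), 'tcp_rot': array([ 9.77095292e-01,  2.12799567e-01, -5.77735803e-05, -1.06369333e-03]), 'contact_force': array([-0.11684822, -0.10812264, -0.49017966]), 'wrist_torque': array([ 0.04434764, -0.0405321 ,  0.02536199]), 'opening': 0.9963857913507517}
```

View pics/top0.png

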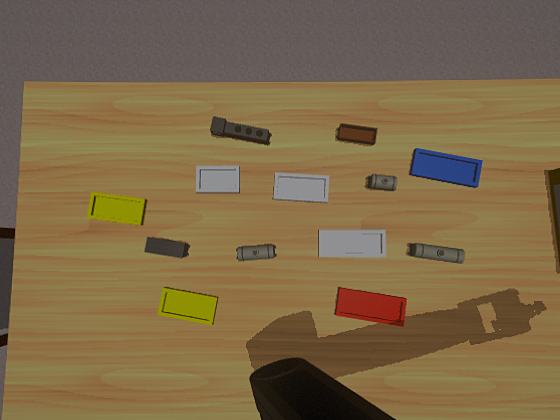

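View pics/side0.png

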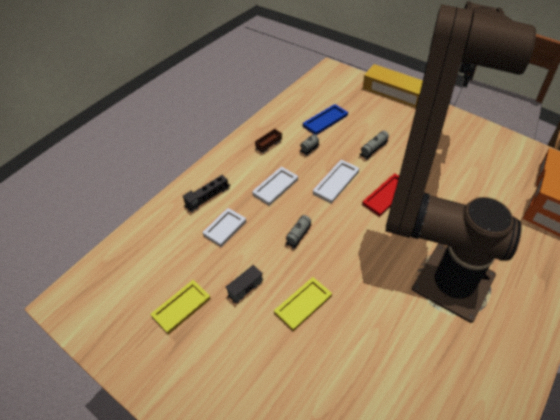

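The top view has x upward and y to the left. White trays are at about (218,179), (301,187) and (352,243). The tanks are at (381,182) short, (257,252) medium and (436,253) long, all in clear view. Next I measure them.

```bash
cat > h.py <<'E'
import numpy as np,cv2
from scipy.spatial.transform import Rotation as R
from plant import ctrl
def cam(n):
    c=ctrl.camera_info(n);K=np.array([[c['fx'],0,c['cx']],[0,c['fy'],c['cy']],[0,0,1]])
    return K,np.array([c['k1'],0,0,0,0.]),cv2.Rodrigues(c['rvec'])[0],np.array(c['tvec'])
def slopes(n,uv):
    K,D,Rm,t=cam(n); return cv2.undistortPoints(np.asarray(uv,float).reshape(-1,1,2),K,D).reshape(-1,2)
def onplane(n,uv,z):
    K,D,Rm,t=cam(n); s=slopes(n,uv); r=np.c_[s,np.ones(len(s))]@Rm; o=-Rm.T@t
    k=(z-o[2])/r[:,2]; return o+k[:,None]*r
def cloud(n,d):
    K,D,Rm,t=cam(n); h,w=d.shape; v,u=np.mgrid[:h,:w]
    s=slopes(n,np.stack([u,v],-1)); P=(np.c_[s,np.ones(len(s))]*d.reshape(-1,1)-t)@Rm
    return P.reshape(h,w,3)
def rect(xy):
    (c,(a,b),ang)=cv2.minAreaRect(np.asarray(xy,np.float32).reshape(-1,1,2))
    if b>a:a,b,ang=b,a,ang+90
    return np.round(c,4),round(a,4),round(b,4),round((ang+90)%180-90,1)
E
python3 - <<'E'
from h import *
f=np.load('top0.npz');p,d=f['p'],f['d']
C=cloud('top',d); ok=d>0
flat=C[300:400,60:140];print('table z',np.median(flat[...,2]))
hsv=cv2.cvtColor(p,cv2.COLOR_RGB2HSV)
m=((C[...,2]>0.008)&(C[...,2]<0.09)&ok&(C[...,0]>.2)).astype(np.uint8)
white=((hsv[...,1]<50)&(hsv[...,2]>120)).astype(np.uint8)
for nm,mm,z in(('white',white,.02),('hi',m,None)):
    n,l,s,c=cv2.connectedComponentsWithStats(mm)
    for i in range(1,n):
        if s[i,4]<150: continue
        cn=cv2.findContours((l==i).astype(np.uint8),cv2.RETR_EXTERNAL,cv2.CHAIN_APPROX_NONE)[0][0].reshape(-1,2)
        zz=C[l==i][:,2]
        P=onplane('top',cn,.02 if z else .036)
        print(nm,np.round(c[i]),s[i,4],'zmax %.3f'%np.percentile(zz,98),rect(P[:,:2]),'cloud',rect(C[l==i][:,:2]))
E
```

```text
table z -0.00017242234048198542
white [217. 179.] 1023 zmax 0.023 (array([0.663 , 0.2365]), 0.1176, 0.07, -89.9) cloud (array([0.6128, 0.1561]), 0.3253, 0.1207, 57.9)
white [301. 187.] 1334 zmax 0.023 (array([0.6407, 0.0041]), 0.1495, 0.0734, 86.5) cloud (array([0.5756, 0.0067]), 0.2051, 0.1518, -3.3)
white [352. 243.] 1782 zmax 0.022 (array([ 0.4864, -0.1337]), 0.1788, 0.0704, -89.8) cloud (array([ 0.4863, -0.089 ]), 0.2787, 0.0706, -89.7)
hi [239. 131.] 945 zmax 0.061 (array([0.7943, 0.1703]), 0.1689, 0.0517, 78.5) cloud (array([0.7914, 0.1718]), 0.1666, 0.045, 76.9)
hi [356. 133.] 663 zmax 0.047 (array([ 0.7851, -0.1455]), 0.1066, 0.048, 81.4) cloud (array([ 0.786 , -0.1457]), 0.1031, 0.0409, 81.6)
hi [446. 167.] 1051 zmax 0.023 (array([ 0.6912, -0.3837]), 0.1808, 0.0758, 78.5) cloud (array([ 0.6956, -0.3927]), 0.182, 0.0756, 78.5)
hi [217. 178.] 788 zmax 0.024 (array([0.6607, 0.2324]), 0.1179, 0.0749, -89.3) cloud (array([0.6642, 0.2358]), 0.1198, 0.0748, -89.6)
hi [556. 195.] 412 zmax 0.039 (array([ 0.589 , -0.6586]), 0.1981, 0.0227, -3.0) cloud (array([ 0.5886, -0.6763]), 0.197
[... 516 characters left out ...]
 -0.1338]), 0.1789, 0.076, 89.5)
hi [167. 248.] 663 zmax 0.059 (array([0.4715, 0.3644]), 0.1177, 0.0425, 80.8) cloud (array([0.4721, 0.3644]), 0.1064, 0.0409, 80.7)
hi [437. 253.] 781 zmax 0.061 (array([ 0.4618, -0.3519]), 0.1467, 0.0377, 82.7) cloud (array([ 0.4619, -0.3516]), 0.1325, 0.0378, 82.7)
hi [256. 252.] 561 zmax 0.063 (array([0.4601, 0.1264]), 0.1077, 0.04, -83.4) cloud (array([0.4599, 0.1278]), 0.1096, 0.0401, -83.6)
hi [187. 306.] 999 zmax 0.023 (array([0.319 , 0.3067]), 0.1507, 0.074, 79.9) cloud (array([0.316 , 0.3112]), 0.1513, 0.0742, 79.9)
hi [371. 307.] 1139 zmax 0.023 (array([ 0.3204, -0.1767]), 0.1802, 0.0735, 81.7) cloud (array([ 0.3174, -0.1813]), 0.1821, 0.0739, 81.7)
```

```bash
python3 - <<'E'
from h import *
f=np.load('top0.npz');p,d=f['p'],f['d'];C=cloud('top',d)
for nm,(u,v) in dict(s=(382,182),m=(256,252),l=(437,253)).items():
    W=C[v-22:v+22,u-36:u+36].reshape(-1,3)
    dm=W[(W[:,2]>.0585)&(W[:,2]<.07)]; cy=W[(W[:,2]>.045)&(W[:,2]<.07)]; up=W[(W[:,2]>.008)&(W[:,2]<.07)]
    print(nm,'dome',len(dm),dm.mean(0).round(4),'cyl',rect(cy[:,:2]),'all',rect(up[:,:2]))
img=p[120:290,180:480];cv2.imwrite('pics/crop.png',cv2.resize(img,None,fx=2.6,fy=2.6,interpolation=2)[:,:,::-1])
E
```

```text
s dome 37 [ 0.652  -0.2151  0.0615] cyl (array([ 0.6519, -0.2142]), 0.0656, 0.0337, 83.8) all (array([ 0.6645, -0.2494]), 0.1566, 0.0605, -70.8)
m dome 31 [0.4594 0.1266 0.0621] cyl (array([0.459 , 0.1275]), 0.0961, 0.036, -82.9) all (array([0.4599, 0.1278]), 0.1096, 0.0401, -83.6)
l dome 35 [ 0.4613 -0.3523  0.0612] cyl (array([ 0.4611, -0.3549]), 0.1258, 0.0331, 83.0) all (array([ 0.4619, -0.3516]), 0.1325, 0.0378, 82.7)
```

View pics/crop.png

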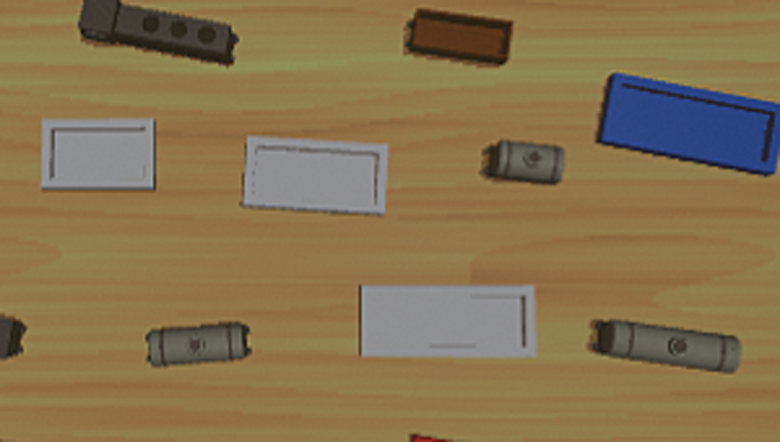

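```bash
cat >> h.py <<'E'
def go(x,y,z,yawdeg):
    s=ctrl.get_state();A=R.from_quat(s['tcp_rot']);a=np.radians(yawdeg)
    T=R.from_matrix(np.c_[[np.cos(a),np.sin(a),0],[np.sin(a),-np.cos(a),0],[0,0,-1]])
    e=A.inv().apply(np.array([x,y,z])-s['eef_pos']);r=(A.inv()*T).as_rotvec()
    print('t %.2f'%s['time'],'pos',s['eef_pos'].round(4),'q',s['qpos'].round(2),'dpos',e.round(4),'drot',r.round(4),'F',s['contact_force'].round(1),'op',round(s['opening'],3))
E
python3 -c "
from h import *
go(.652,-.2145,.16,83.6)"
```

```text
t 0.10 pos [ 0.2806 -0.6133  0.2471] q [-1.29  0.29  1.58  0.    1.28 -0.15] dpos [ 0.5036 -0.2081  0.0877] drot [-0.0017 -0.0014 -1.0302] F [-0.1 -0.1 -0.5] op 0.996
```

carry_out --commands '[{"delta_pos": [0.036,-0.015,0.0],"delta_rot": [0,0,-0.1],"claw": 80},{"delta_pos": [0.072,-0.03,0.0],"delta_rot": [0,0,-0.2],"claw": 80},{"delta_pos": [0.108,-0.045,0.0],"delta_rot": [0,0,-0.3],"claw": 80},{"delta_pos": [0.144,-0.06,0.0],"delta_rot": [0,0,-0.4],"claw": 80},{"delta_pos": [0.18,-0.075,0.0],"delta_rot": [0,0,-0.5],"claw": 80},{"delta_pos": [0.216,-0.09,0.0],"delta_rot": [0,0,-0.6],"claw": 80},{"delta_pos": [0.252,-0.105,0.0],"delta_rot": [0,0,-0.7],"claw": 80},{"delta_pos": [0.28,-0.116,0.0],"delta_rot": [0,0,-0.8],"claw": 80}]' --force 40

```text
time: 0.77
eef_pos: [0.4883, -0.3887, 0.2468]
tcp_rot: [0.815, 0.579, 0.001, -0.002]
contact_force: [0.4, 0.3, 0.4]
opening: 0.8
```

```bash
python3 -c "
from h import *
go(.652,-.2145,.13,83.6)"
```

```text
t 0.77 pos [ 0.4883 -0.3887  0.2468] q [-0.84  0.18  1.71  0.    1.26 -0.5 ] dpos [0.2181 0.0974 0.1173] drot [-0.0017 -0.0031 -0.2241] F [0.4 0.3 0.4] op 0.8
```

carry_out --commands '[{"delta_pos": [0.036,0.016,0.015],"delta_rot": [-0.002,-0.003,-0.08],"claw": 80},{"delta_pos": [0.073,0.032,0.03],"delta_rot": [-0.002,-0.003,-0.15],"claw": 80},{"delta_pos": [0.11,0.049,0.05],"delta_rot": [-0.002,-0.003,-0.22],"claw": 80},{"delta_pos": [0.146,0.065,0.07],"delta_rot": [-0.002,-0.003,-0.224],"claw": 80},{"delta_pos": [0.182,0.081,0.09],"delta_rot": [-0.002,-0.003,-0.224],"claw": 80},{"delta_pos": [0.218,0.097,0.117],"delta_rot": [-0.002,-0.003,-0.224],"claw": 80},{"delta_pos": [0.218,0.097,0.117],"delta_rot": [-0.002,-0.003,-0.224],"claw": 80},{"delta_pos": [0.218,0.097,0.117],"delta_rot": [-0.002,-0.003,-0.224],"claw": 80}]'

```text
time: 1.43
eef_pos: [0.6513, -0.2098, 0.1252]
tcp_rot: [0.744, 0.668, -0.001, -0.004]
contact_force: [-0.3, 0.0, -0.8]
opening: 0.796
```

```bash
python3 - <<'E'
from h import *
p,d=ctrl.read_camera('top');cv2.imwrite('pics/top1.png',cv2.resize(p[120:260,300:500],None,fx=3.5,fy=3.5)[:,:,::-1])
go(.652,-.2145,.034,83.6)
E
```

```text
t 1.48 pos [ 0.6511 -0.212   0.1271] q [-0.46  0.42  1.63  0.    1.09 -0.35] dpos [-0.0026  0.0016  0.0931] drot [-0.0047 -0.0018  0.0032] F [ 0.4 -0.2 -0.5] op 0.797
```

View pics/top1.png

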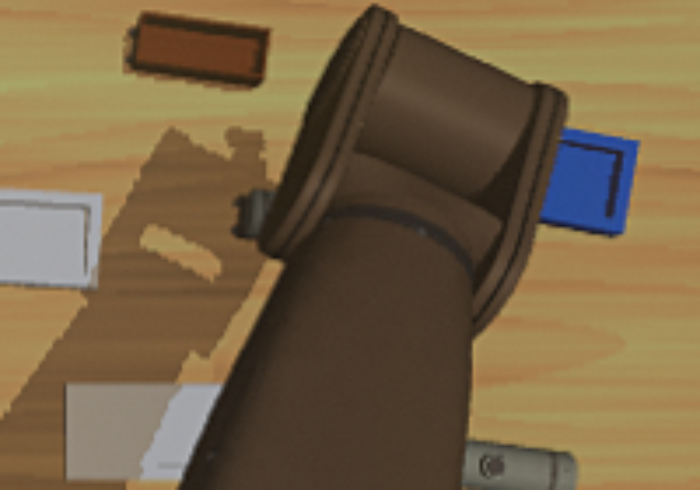

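The wrist hides the short tank, and only its left end shows at about (255,215). I'll descend on the measured position.

carry_out --commands '[{"delta_pos": [-0.002,0.001,0.02],"delta_rot": [-0.004,-0.002,0.003],"claw": 80},{"delta_pos": [-0.002,0.001,0.045],"delta_rot": [-0.004,-0.002,0.003],"claw": 80},{"delta_pos": [-0.002,0.001,0.065],"delta_rot": [-0.004,-0.002,0.003],"claw": 80},{"delta_pos": [-0.002,0.001,0.08],"delta_rot": [-0.004,-0.002,0.003],"claw": 80},{"delta_pos": [-0.002,0.001,0.09],"delta_rot": [-0.004,-0.002,0.003],"claw": 80},{"delta_pos": [-0.002,0.001,0.093],"delta_rot": [-0.004,-0.002,0.003],"claw": 80},{"delta_pos": [-0.002,0.001,0.093],"delta_rot": [-0.004,-0.002,0.003],"claw": 80},{"delta_pos": [-0.002,0.001,0.093],"delta_rot": [-0.004,-0.002,0.003],"claw": 80}]'

```text
time: 2.15
eef_pos: [0.6521, -0.2146, 0.0355]
tcp_rot: [0.746, 0.666, 0.0, 0.001]
contact_force: [-0.6, -0.6, 0.6]
opening: 0.799
```

```bash
python3 - <<'E'
from h import *
p,d=ctrl.read_camera('side');cv2.imwrite('pics/side1.png',cv2.resize(p[80:220,230:430],None,fx=4,fy=4)[:,:,::-1])
go(.652,-.2145,.034,83.6)
E
```

```text
t 2.20 pos [ 0.6524 -0.2146  0.0359] q [-0.47  0.54  1.66 -0.    0.94 -0.35] dpos [ 0.0001 -0.0004  0.0019] drot [ 0.002   0.0012 -0.    ] F [-0.   1.   0.7] op 0.799
```

View pics/side1.png

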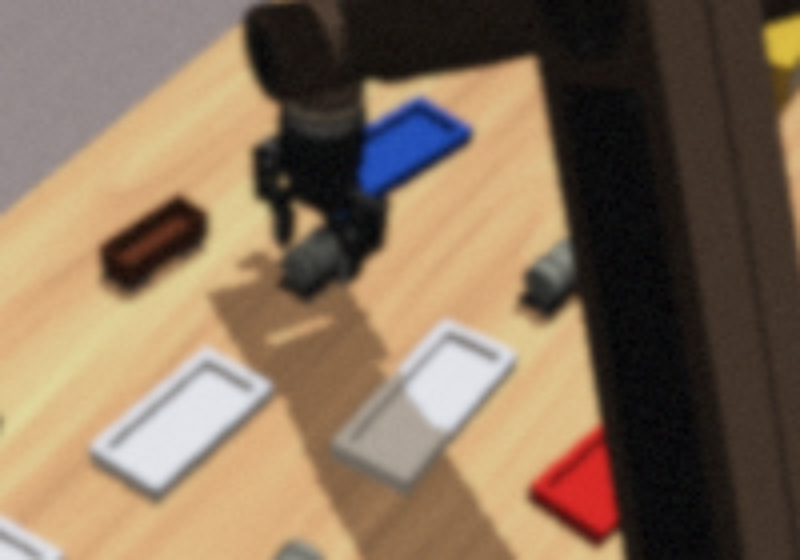

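The fingers straddle the short tank at about (315,260) in the crop. Closing now.

carry_out --commands '[{"delta_pos": [0,0,0.001],"delta_rot": [0,0,0],"claw": 55},{"delta_pos": [0,0,0.001],"delta_rot": [0,0,0],"claw": 45},{"delta_pos": [0,0,0.001],"delta_rot": [0,0,0],"claw": 38},{"delta_pos": [0,0,0.001],"delta_rot": [0,0,0],"claw": 30},{"delta_pos": [0,0,0.001],"delta_rot": [0,0,0],"claw": 25},{"delta_pos": [0,0,0.001],"delta_rot": [0,0,0],"claw": 25},{"delta_pos": [0,0,0.001],"delta_rot": [0,0,0],"claw": 25},{"delta_pos": [0,0,0.001],"delta_rot": [0,0,0],"claw": 25}]' --force 40

```text
time: 2.87
eef_pos: [0.6531, -0.2149, 0.0364]
tcp_rot: [0.745, 0.667, 0.0, 0.002]
contact_force: [-2.0, 0.9, 5.4]
opening: 0.43
```

```bash
python3 -c "
from h import *
go(.652,-.2145,.034,83.6)"
```

```text
t 2.87 pos [ 0.6531 -0.2149  0.0364] q [-0.47  0.54  1.66 -0.    0.94 -0.35] dpos [ 0.0003 -0.0012  0.0024] drot [0.0035 0.0019 0.0001] F [-2.   0.9  5.4] op 0.43
```

carry_out --commands '[{"delta_pos": [0,0,-0.006],"delta_rot": [0,0,0],"claw": 25},{"delta_pos": [0,0,-0.018],"delta_rot": [0,0,0],"claw": 25},{"delta_pos": [0,0,-0.034],"delta_rot": [0,0,0],"claw": 25},{"delta_pos": [0,0,-0.052],"delta_rot": [0,0,0],"claw": 25},{"delta_pos": [0,0,-0.07],"delta_rot": [0,0,0],"claw": 25},{"delta_pos": [0,0,-0.084],"delta_rot": [0,0,0],"claw": 25},{"delta_pos": [0,0,-0.09],"delta_rot": [0,0,0],"claw": 25},{"delta_pos": [0,0,-0.09],"delta_rot": [0,0,0],"claw": 25}]'

```text
time: 3.53
eef_pos: [0.6541, -0.2153, 0.1296]
tcp_rot: [0.745, 0.667, 0.001, 0.004]
contact_force: [0.7, 0.4, -1.1]
opening: 0.433
```

```bash
python3 - <<'E'
from h import *
p,d=ctrl.read_camera('side');cv2.imwrite('pics/side2.png',cv2.resize(p[60:200,230:430],None,fx=4,fy=4)[:,:,::-1])
go(.6637,.236,.126,90)
E
```

```text
t 3.58 pos [ 0.6532 -0.2149  0.1277] q [-0.46  0.42  1.63 -0.    1.08 -0.35] dpos [ 4.493e-01 -3.980e-02  3.000e-04] drot [ 0.0053  0.0029 -0.1116] F [-0.3  0.5 -1.3] op 0.43
```

View pics/side2.png

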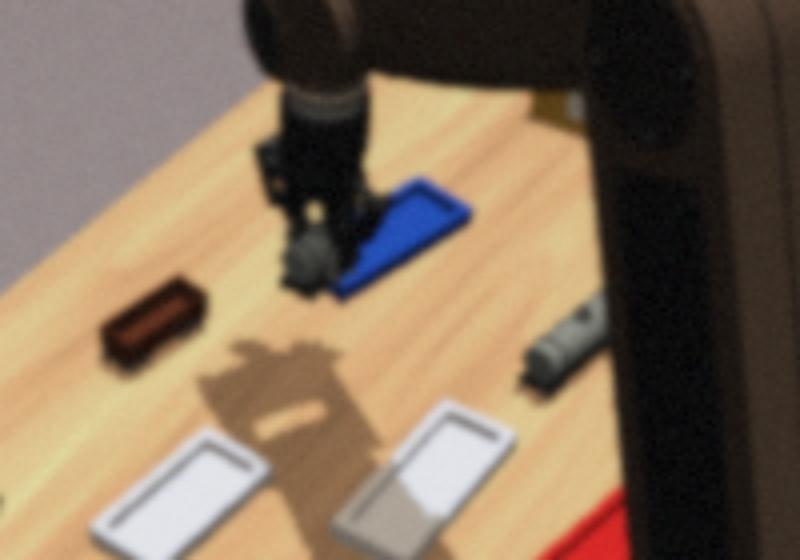

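The wagon is lifted and level in the gripper. Moving it across to the short tray.

carry_out --commands '[{"delta_pos": [0.015,-0.001,0],"delta_rot": [0.002,0.002,-0.01],"claw": 25},{"delta_pos": [0.045,-0.004,0],"delta_rot": [0.005,0.003,-0.02],"claw": 25},{"delta_pos": [0.08,-0.007,0],"delta_rot": [0.005,0.003,-0.03],"claw": 25},{"delta_pos": [0.115,-0.01,0],"delta_rot": [0.005,0.003,-0.04],"claw": 25},{"delta_pos": [0.15,-0.013,0],"delta_rot": [0.005,0.003,-0.05],"claw": 25},{"delta_pos": [0.185,-0.016,0],"delta_rot": [0.005,0.003,-0.06],"claw": 25},{"delta_pos": [0.22,-0.019,0],"delta_rot": [0.005,0.003,-0.07],"claw": 25},{"delta_pos": [0.25,-0.022,0],"delta_rot": [0.005,0.003,-0.08],"claw": 25}]'

```text
time: 4.25
eef_pos: [0.6576, 0.0394, 0.125]
tcp_rot: [0.718, 0.696, -0.001, -0.002]
contact_force: [0.8, -0.8, -1.2]
opening: 0.434
```

```bash
python3 -c "
from h import *
go(.6637,.236,.126,90)"
```

```text
t 4.25 pos [0.6576 0.0394 0.125 ] q [-0.09  0.37  1.71  0.    1.07 -0.07] dpos [ 0.1967  0.0002 -0.0008] drot [-0.0031 -0.0012 -0.0298] F [ 0.8 -0.8 -1.2] op 0.434
```

carry_out --commands '[{"delta_pos": [0.03,0,0],"delta_rot": [-0.003,-0.001,-0.005],"claw": 25},{"delta_pos": [0.065,0,0],"delta_rot": [-0.003,-0.001,-0.01],"claw": 25},{"delta_pos": [0.1,0,0],"delta_rot": [-0.003,-0.001,-0.015],"claw": 25},{"delta_pos": [0.135,0,0],"delta_rot": [-0.003,-0.001,-0.02],"claw": 25},{"delta_pos": [0.165,0,0],"delta_rot": [-0.003,-0.001,-0.03],"claw": 25},{"delta_pos": [0.187,0,0],"delta_rot": [-0.003,-0.001,-0.03],"claw": 25},{"delta_pos": [0.197,0,0],"delta_rot": [-0.003,-0.001,-0.03],"claw": 25},{"delta_pos": [0.197,0,0],"delta_rot": [-0.003,-0.001,-0.03],"claw": 25}]'

```text
time: 4.92
eef_pos: [0.662, 0.239, 0.1236]
tcp_rot: [0.706, 0.708, -0.001, -0.001]
contact_force: [0.2, 0.2, -1.2]
opening: 0.435
```

```bash
python3 - <<'E'
from h import *
p,d=ctrl.read_camera('side')
p,d=ctrl.read_camera('side');cv2.imwrite('pics/side3.png',cv2.resize(p[140:280,150:350],None,fx=4,fy=4)[:,:,::-1])
go(.6637,.236,.06,90)
E
```

```text
t 5.02 pos [0.6628 0.2359 0.1241] q [ 0.2   0.46  1.59 -0.    1.1   0.2 ] dpos [0.0001 0.0011 0.0641] drot [-0.002   0.0008  0.0009] F [-1.1  0.2 -1.3] op 0.432
```

View pics/side3.png

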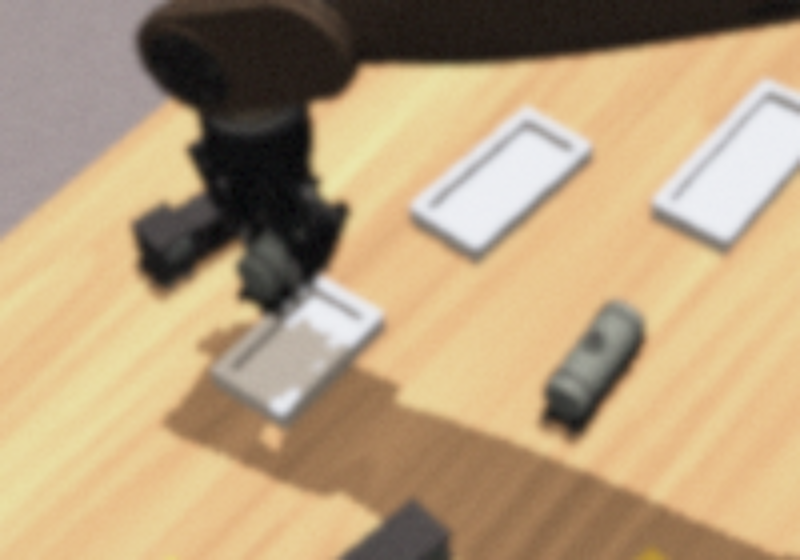

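The wagon hangs above the short tray, which shows at about (298,348) in the crop. Descending.

carry_out --commands '[{"delta_pos": [0,0.001,0.01],"delta_rot": [-0.002,0.001,0.001],"claw": 25},{"delta_pos": [0,0.001,0.025],"delta_rot": [-0.002,0.001,0.001],"claw": 25},{"delta_pos": [0,0.001,0.042],"delta_rot": [-0.002,0.001,0.001],"claw": 25},{"delta_pos": [0,0.001,0.056],"delta_rot": [-0.002,0.001,0.001],"claw": 25},{"delta_pos": [0,0.001,0.066],"delta_rot": [-0.002,0.001,0.001],"claw": 25},{"delta_pos": [0,0.001,0.071],"delta_rot": [-0.002,0.001,0.001],"claw": 25},{"delta_pos": [0,0.001,0.073],"delta_rot": [-0.002,0.001,0.001],"claw": 25},{"delta_pos": [0,0.001,0.073],"delta_rot": [-0.002,0.001,0.001],"claw": 25}]'

```text
time: 5.68
eef_pos: [0.6636, 0.2356, 0.0504]
tcp_rot: [0.707, 0.707, -0.0, -0.0]
contact_force: [0.2, -0.0, -0.6]
opening: 0.435
```

```bash
python3 - <<'E'
from h import *
p,d=ctrl.read_camera('side');cv2.imwrite('pics/side4.png',cv2.resize(p[170:270,170:300],None,fx=5,fy=5,interpolation=2)[:,:,::-1])
go(.6637,.236,.0444,90)
E
```

```text
t 5.73 pos [0.6641 0.2358 0.0514] q [0.2  0.55 1.61 0.   0.98 0.2 ] dpos [ 0.0002 -0.0004  0.007 ] drot [ 0.0007 -0.0004 -0.0003] F [-0.4  0.8 -0.8] op 0.436
```

View pics/side4.png

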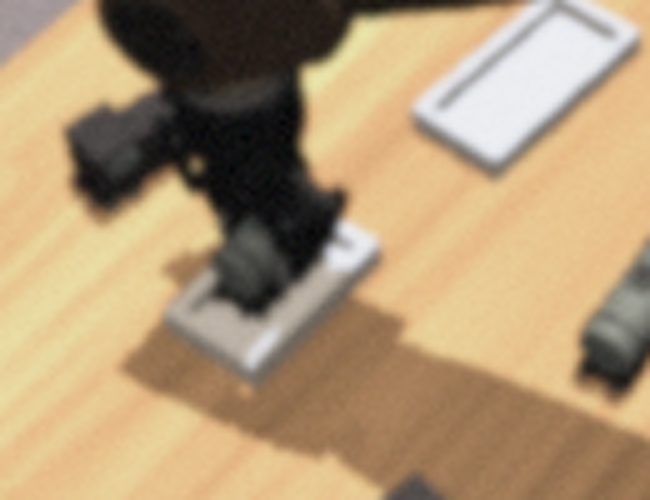

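carry_out --commands '[{"delta_pos": [0,0,0.002],"delta_rot": [0,0,0],"claw": 25},{"delta_pos": [0,0,0.004],"delta_rot": [0,0,0],"claw": 25},{"delta_pos": [0,0,0.005],"delta_rot": [0,0,0],"claw": 25},{"delta_pos": [0,0,0.006],"delta_rot": [0,0,0],"claw": 25},{"delta_pos": [0,0,0.0065],"delta_rot": [0,0,0],"claw": 25},{"delta_pos": [0,0,0.0065],"delta_rot": [0,0,0],"claw": 25}]'

```text
time: 6.23
eef_pos: [0.664, 0.2359, 0.0448]
tcp_rot: [0.707, 0.707, 0.0, 0.0]
contact_force: [-0.6, 0.2, -0.9]
opening: 0.433
```

```bash
python3 -c "
from h import *
go(.6637,.236,.0444,90)"
```

```text
t 6.23 pos [0.664  0.2359 0.0448] q [0.2  0.56 1.61 0.   0.97 0.2 ] dpos [ 0.0001 -0.0003  0.0004] drot [ 0.0005 -0.0003 -0.0002] F [-0.6  0.2 -0.9] op 0.433
```

Not in contact yet (F −0.9 N is just the wagon's weight), so I'll lower further until the force shows.

carry_out --commands '[{"delta_pos": [0,0,0.001],"delta_rot": [0,0,0],"claw": 25},{"delta_pos": [0,0,0.001],"delta_rot": [0,0,0],"claw": 25},{"delta_pos": [0,0,0.001],"delta_rot": [0,0,0],"claw": 25}]'

```text
time: 6.48
eef_pos: [0.6641, 0.236, 0.0444]
tcp_rot: [0.707, 0.707, 0.0, 0.0]
contact_force: [-2.2, 0.1, 2.0]
opening: 0.431
```

carry_out --commands '[{"delta_pos": [0,0,0.001],"delta_rot": [0,0,0],"claw": 25},{"delta_pos": [0,0,0.001],"delta_rot": [0,0,0],"claw": 25},{"delta_pos": [0,0,0.001],"delta_rot": [0,0,0],"claw": 25}]'

```text
time: 6.73
eef_pos: [0.6642, 0.236, 0.0444]
tcp_rot: [0.707, 0.707, 0.0, 0.0]
contact_force: [-3.1, -0.4, 5.3]
opening: 0.426
```

Contact shows at +5 N. Releasing gently.

carry_out --commands '[{"delta_pos": [0,0,0],"delta_rot": [0,0,0],"claw": 44},{"delta_pos": [0,0,0],"delta_rot": [0,0,0],"claw": 47},{"delta_pos": [0,0,0],"delta_rot": [0,0,0],"claw": 52},{"delta_pos": [0,0,0],"delta_rot": [0,0,0],"claw": 60},{"delta_pos": [0,0,0],"delta_rot": [0,0,0],"claw": 65},{"delta_pos": [0,0,0],"delta_rot": [0,0,0],"claw": 68},{"delta_pos": [0,0,0],"delta_rot": [0,0,0],"claw": 68}]'

```text
time: 7.32
eef_pos: [0.6642, 0.236, 0.0443]
tcp_rot: [0.707, 0.707, 0.0, 0.0]
contact_force: [0.4, 0.1, 1.1]
opening: 0.677
```

carry_out --commands '[{"delta_pos": [0,0,-0.008],"delta_rot": [0,0,0],"claw": 68},{"delta_pos": [0,0,-0.025],"delta_rot": [0,0,0],"claw": 68},{"delta_pos": [0,0,-0.045],"delta_rot": [0,0,0],"claw": 68},{"delta_pos": [0,0,-0.07],"delta_rot": [0,0,0],"claw": 75},{"delta_pos": [0,0,-0.09],"delta_rot": [0,0,0],"claw": 80},{"delta_pos": [0,0,-0.1],"delta_rot": [0,0,0],"claw": 80}]'

```text
time: 7.82
eef_pos: [0.6659, 0.2364, 0.1489]
tcp_rot: [0.707, 0.707, 0.003, 0.002]
contact_force: [0.4, 0.0, 0.3]
opening: 0.807
```

```bash
python3 - <<'E'
from h import *
p,d=ctrl.read_camera('side');cv2.imwrite('pics/side5.png',cv2.resize(p[150:270,170:330],None,fx=5,fy=5,interpolation=2)[:,:,::-1])
go(.4592,.127,.145,97)
E
```

```text
t 7.87 pos [0.6665 0.2365 0.1502] q [0.2  0.44 1.57 0.   1.13 0.2 ] dpos [-0.1095 -0.2074  0.0032] drot [ 0.0088 -0.0014 -0.1221] F [1.  0.4 1.3] op 0.798
```

View pics/side5.png

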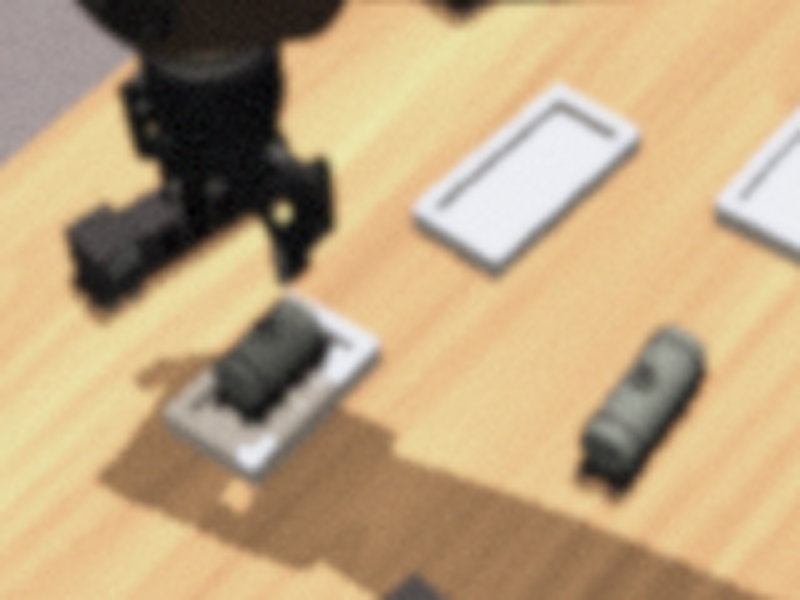

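The short wagon stands in the short tray. I'll check it from the top once the arm has cleared, and go to the medium tank now.

carry_out --commands '[{"delta_pos": [-0.014,-0.027,0],"delta_rot": [0.009,-0.001,-0.02],"claw": 80},{"delta_pos": [-0.031,-0.059,0],"delta_rot": [0.009,-0.001,-0.04],"claw": 80},{"delta_pos": [-0.048,-0.091,0],"delta_rot": [0.009,-0.001,-0.06],"claw": 80},{"delta_pos": [-0.065,-0.123,0],"delta_rot": [0.009,-0.001,-0.08],"claw": 80},{"delta_pos": [-0.082,-0.155,0],"delta_rot": [0.009,-0.001,-0.1],"claw": 80},{"delta_pos": [-0.098,-0.186,0],"delta_rot": [0.009,-0.001,-0.12],"claw": 80},{"delta_pos": [-0.1095,-0.207,0.002],"delta_rot": [0.009,-0.001,-0.122],"claw": 80},{"delta_pos": [-0.1095,-0.207,0.002],"delta_rot": [0.009,-0.001,-0.122],"claw": 80}]'

```text
time: 8.53
eef_pos: [0.4543, 0.1258, 0.1435]
tcp_rot: [0.663, 0.749, -0.003, -0.002]
contact_force: [-0.5, 0.7, -0.3]
opening: 0.799
```

```bash
python3 - <<'E'
from h import *
p,d=ctrl.read_camera('top');C=cloud('top',d);cv2.imwrite('pics/top2.png',cv2.resize(p[120:290,160:330],None,fx=3.5,fy=3.5)[:,:,::-1])
W=C[160:200,195:242].reshape(-1,3);cy=W[(W[:,2]>.05)&(W[:,2]<.09)]
if len(cy)>10: print(rect(cy[:,:2]),np.percentile(cy[:,2],[50,90,99]).round(4))
go(.4592,.127,.036,97)
E
```

```text
(array([0.663 , 0.2348]), 0.0664, 0.0355, -89.8) [0.0599 0.0662 0.0735]
t 8.58 pos [0.4569 0.1264 0.1446] q [ 0.06 -0.05  2.14  0.    1.05 -0.07] dpos [0.0003 0.0027 0.1086] drot [-0.0031 -0.0006 -0.0013] F [ 0.9 -0.6  0.5] op 0.799
```

View pics/top2.png

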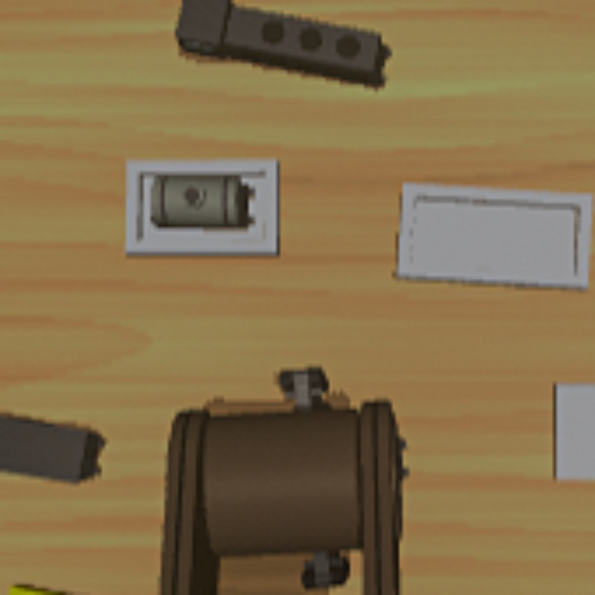

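The short tank is centred in its tray at about (200,205) in the crop. It is square with the recess, and the dome height of about 71 mm matches 63+8. Descending on the medium tank.

carry_out --commands '[{"delta_pos": [0,0.001,0.022],"delta_rot": [-0.003,-0.001,-0.001],"claw": 80},{"delta_pos": [0,0.0025,0.05],"delta_rot": [-0.003,-0.001,-0.001],"claw": 80},{"delta_pos": [0,0.0025,0.075],"delta_rot": [-0.003,-0.001,-0.001],"claw": 80},{"delta_pos": [0,0.0025,0.094],"delta_rot": [-0.003,-0.001,-0.001],"claw": 80},{"delta_pos": [0,0.0025,0.105],"delta_rot": [-0.003,-0.001,-0.001],"claw": 80},{"delta_pos": [0,0.0025,0.1085],"delta_rot": [-0.003,-0.001,-0.001],"claw": 80},{"delta_pos": [0,0.0025,0.1085],"delta_rot": [-0.003,-0.001,-0.001],"claw": 80},{"delta_pos": [0,0.0025,0.1085],"delta_rot": [-0.003,-0.001,-0.001],"claw": 80}]'

```text
time: 9.25
eef_pos: [0.4602, 0.1269, 0.0369]
tcp_rot: [0.663, 0.749, 0.0, 0.001]
contact_force: [0.6, -0.3, 0.8]
opening: 0.801
```

```bash
python3 - <<'E'
from h import *
p,d=ctrl.read_camera('side');cv2.imwrite('pics/side6.png',cv2.resize(p[170:290,220:380],None,fx=5,fy=5,interpolation=2)[:,:,::-1])
go(.4592,.127,.036,97)
E
```

```text
t 9.30 pos [0.4604 0.1269 0.0373] q [ 0.06  0.15  2.18 -0.    0.81 -0.07] dpos [ 0.0002 -0.0012  0.0013] drot [ 0.0025  0.0006 -0.0001] F [-0.2  0.4 -0. ] op 0.797
```

View pics/side6.png

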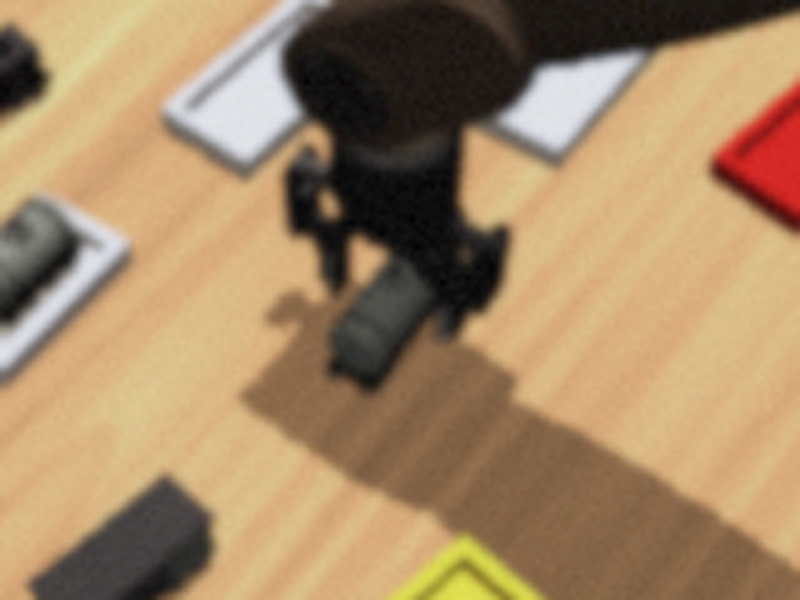

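The fingers straddle the medium tank at about (385,325). Closing.

carry_out --commands '[{"delta_pos": [0,-0.001,0.001],"delta_rot": [0.002,0,0],"claw": 55},{"delta_pos": [0,-0.001,0.001],"delta_rot": [0.002,0,0],"claw": 45},{"delta_pos": [0,-0.001,0.001],"delta_rot": [0.002,0,0],"claw": 38},{"delta_pos": [0,-0.001,0.001],"delta_rot": [0.002,0,0],"claw": 30},{"delta_pos": [0,-0.001,0.001],"delta_rot": [0.002,0,0],"claw": 25},{"delta_pos": [0,-0.001,0.001],"delta_rot": [0.002,0,0],"claw": 25},{"delta_pos": [0,-0.001,0.001],"delta_rot": [0.002,0,0],"claw": 25},{"delta_pos": [0,-0.001,0.001],"delta_rot": [0.002,0,0],"claw": 25}]' --force 40

```text
time: 9.97
eef_pos: [0.4605, 0.1269, 0.0376]
tcp_rot: [0.663, 0.749, 0.001, 0.001]
contact_force: [-0.4, -0.4, 6.2]
opening: 0.427
```

carry_out --commands '[{"delta_pos": [0,0,-0.006],"delta_rot": [0,0,0],"claw": 25},{"delta_pos": [0,0,-0.018],"delta_rot": [0,0,0],"claw": 25},{"delta_pos": [0,0,-0.034],"delta_rot": [0,0,0],"claw": 25},{"delta_pos": [0,0,-0.052],"delta_rot": [0,0,0],"claw": 25},{"delta_pos": [0,0,-0.07],"delta_rot": [0,0,0],"claw": 25},{"delta_pos": [0,0,-0.084],"delta_rot": [0,0,0],"claw": 25},{"delta_pos": [0,0,-0.09],"delta_rot": [0,0,0],"claw": 25},{"delta_pos": [0,0,-0.09],"delta_rot": [0,0,0],"claw": 25}]'

```text
time: 10.63
eef_pos: [0.461, 0.127, 0.1291]
tcp_rot: [0.663, 0.749, 0.002, 0.002]
contact_force: [0.1, -1.1, -1.4]
opening: 0.434
```

```bash
python3 - <<'E'
from h import *
p,d=ctrl.read_camera('side');cv2.imwrite('pics/side7.png',cv2.resize(p[150:270,220:380],None,fx=5,fy=5,interpolation=2)[:,:,::-1])
go(.641,.004,.126,86.5)
E
```

```text
t 10.68 pos [0.4602 0.1269 0.1278] q [ 0.06 -0.02  2.15 -0.    1.   -0.07] dpos [-0.1439  0.1645  0.0025] drot [0.0035 0.0003 0.1829] F [ 0.4  0.4 -2. ] op 0.432
```

View pics/side7.png

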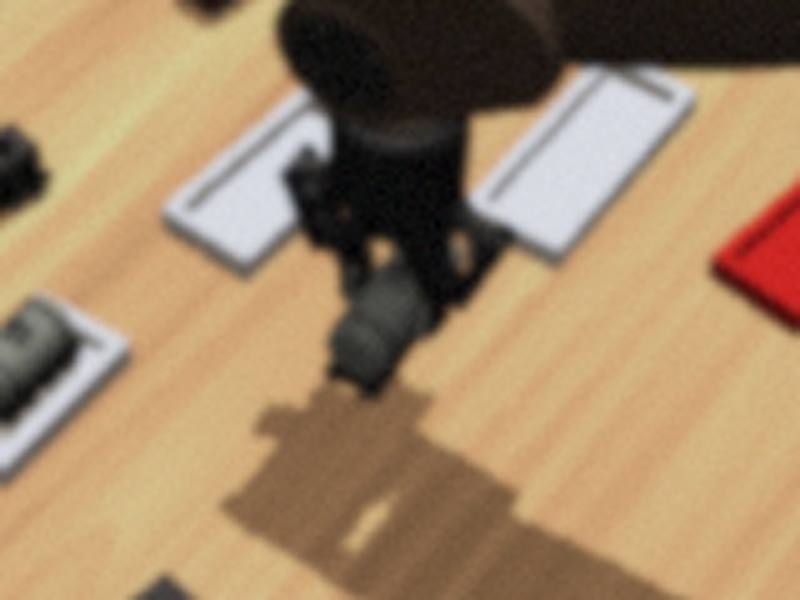

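The medium tank is held level. Moving to the medium tray.

carry_out --commands '[{"delta_pos": [-0.01,0.012,0],"delta_rot": [0.003,0,0.03],"claw": 25},{"delta_pos": [-0.032,0.036,0],"delta_rot": [0.003,0,0.06],"claw": 25},{"delta_pos": [-0.056,0.064,0],"delta_rot": [0.003,0,0.09],"claw": 25},{"delta_pos": [-0.08,0.092,0],"delta_rot": [0.003,0,0.12],"claw": 25},{"delta_pos": [-0.105,0.12,0.001],"delta_rot": [0.003,0,0.15],"claw": 25},{"delta_pos": [-0.127,0.145,0.002],"delta_rot": [0.003,0,0.17],"claw": 25},{"delta_pos": [-0.14,0.16,0.002],"delta_rot": [0.003,0,0.183],"claw": 25},{"delta_pos": [-0.144,0.1645,0.002],"delta_rot": [0.003,0,0.183],"claw": 25}]'

```text
time: 11.35
eef_pos: [0.6425, 0.0017, 0.1243]
tcp_rot: [0.729, 0.684, -0.001, -0.0]
contact_force: [-0.6, -0.4, -0.8]
opening: 0.431
```

```bash
python3 - <<'E'
from h import *
ctrl.read_camera('side')
p,d=ctrl.read_camera('side');cv2.imwrite('pics/side8.png',cv2.resize(p[110:230,220:380],None,fx=5,fy=5,interpolation=2)[:,:,::-1])
go(.641,.004,.053,86.5)
E
```

```text
t 11.45 pos [0.6405 0.0034 0.1244] q [-0.15  0.34  1.75 -0.    1.05 -0.09] dpos [0.0007 0.0006 0.0714] drot [-0.0028 -0.0001 -0.0012] F [ 0.5 -0.2 -1.3] op 0.433
```

View pics/side8.png

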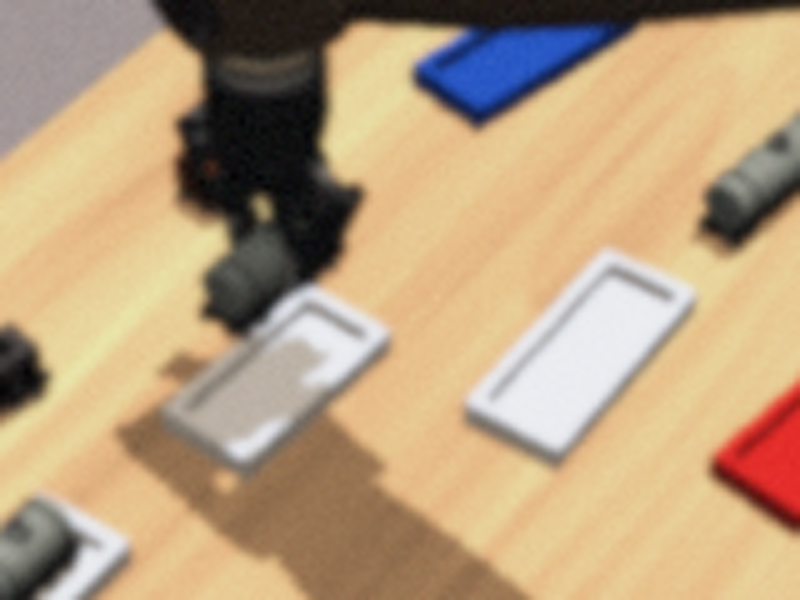

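The wagon is above the medium tray, which shows at about (275,380). Descending.

carry_out --commands '[{"delta_pos": [0.0007,0.0006,0.01],"delta_rot": [-0.003,0,-0.001],"claw": 25},{"delta_pos": [0.0007,0.0006,0.025],"delta_rot": [-0.003,0,-0.001],"claw": 25},{"delta_pos": [0.0007,0.0006,0.042],"delta_rot": [-0.003,0,-0.001],"claw": 25},{"delta_pos": [0.0007,0.0006,0.056],"delta_rot": [-0.003,0,-0.001],"claw": 25},{"delta_pos": [0.0007,0.0006,0.066],"delta_rot": [-0.003,0,-0.001],"claw": 25},{"delta_pos": [0.0007,0.0006,0.07],"delta_rot": [-0.003,0,-0.001],"claw": 25},{"delta_pos": [0.0007,0.0006,0.072],"delta_rot": [-0.003,0,-0.001],"claw": 25},{"delta_pos": [0.0007,0.0006,0.072],"delta_rot": [-0.003,0,-0.001],"claw": 25}]'

```text
time: 12.12
eef_pos: [0.6408, 0.0043, 0.0522]
tcp_rot: [0.728, 0.685, 0.0, -0.0]
contact_force: [0.5, -0.3, -0.7]
opening: 0.432
```

```bash
python3 - <<'E'
from h import *
p,d=ctrl.read_camera('side');cv2.imwrite('pics/side9.png',cv2.resize(p[130:220,230:350],None,fx=5,fy=5,interpolation=2)[:,:,::-1])
go(.641,.004,.0456,86.5)
E
```

```text
t 12.17 pos [0.6413 0.0041 0.0529] q [-0.15  0.43  1.78  0.    0.93 -0.09] dpos [-0.0002 -0.0003  0.0073] drot [ 0.0011 -0.0001  0.0001] F [-0.2  0.2 -1.4] op 0.434
```

View pics/side9.png

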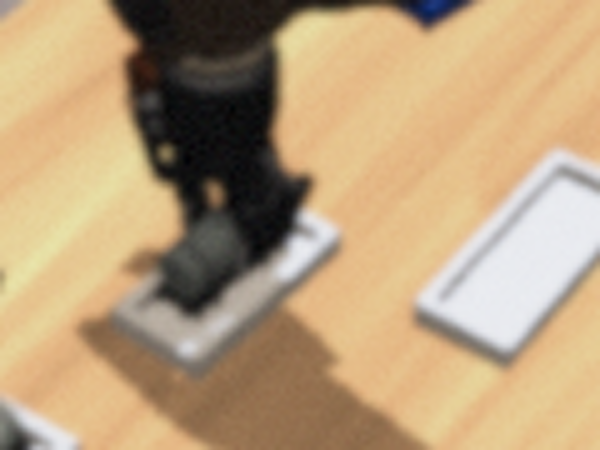

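The wagon is lined up inside the rim. Lowering the last few millimetres slowly.

carry_out --commands '[{"delta_pos": [0,0,0.002],"delta_rot": [0.001,0,0],"claw": 25},{"delta_pos": [0,0,0.004],"delta_rot": [0.001,0,0],"claw": 25},{"delta_pos": [0,0,0.005],"delta_rot": [0.001,0,0],"claw": 25},{"delta_pos": [0,0,0.006],"delta_rot": [0.001,0,0],"claw": 25},{"delta_pos": [0,0,0.007],"delta_rot": [0.001,0,0],"claw": 25},{"delta_pos": [0,0,0.007],"delta_rot": [0.001,0,0],"claw": 25}]'

```text
time: 12.67
eef_pos: [0.6413, 0.0041, 0.0458]
tcp_rot: [0.728, 0.685, 0.0, 0.0]
contact_force: [0.0, -1.0, -1.8]
opening: 0.43
```

carry_out --commands '[{"delta_pos": [0,0,0.001],"delta_rot": [0,0,0],"claw": 25},{"delta_pos": [0,0,0.001],"delta_rot": [0,0,0],"claw": 25},{"delta_pos": [0,0,0.001],"delta_rot": [0,0,0],"claw": 25}]'

```text
time: 12.92
eef_pos: [0.6415, 0.0041, 0.0457]
tcp_rot: [0.728, 0.685, -0.0, -0.0]
contact_force: [-2.1, -0.2, 5.2]
opening: 0.434
```

Contact at +5 N. Releasing and backing off.

carry_out --commands '[{"delta_pos": [0,0,0],"delta_rot": [0,0,0],"claw": 44},{"delta_pos": [0,0,0],"delta_rot": [0,0,0],"claw": 47},{"delta_pos": [0,0,0],"delta_rot": [0,0,0],"claw": 52},{"delta_pos": [0,0,0],"delta_rot": [0,0,0],"claw": 60},{"delta_pos": [0,0,0],"delta_rot": [0,0,0],"claw": 65},{"delta_pos": [0,0,0],"delta_rot": [0,0,0],"claw": 68},{"delta_pos": [0,0,0],"delta_rot": [0,0,0],"claw": 68}]'

```text
time: 13.5
eef_pos: [0.6416, 0.0041, 0.0457]
tcp_rot: [0.728, 0.685, 0.0, 0.0]
contact_force: [-0.7, 0.7, 0.2]
opening: 0.684
```

carry_out --commands '[{"delta_pos": [0,0,-0.008],"delta_rot": [0,0,0],"claw": 68},{"delta_pos": [0,0,-0.025],"delta_rot": [0,0,0],"claw": 68},{"delta_pos": [0,0,-0.045],"delta_rot": [0,0,0],"claw": 68},{"delta_pos": [0,0,-0.07],"delta_rot": [0,0,0],"claw": 75},{"delta_pos": [0,0,-0.09],"delta_rot": [0,0,0],"claw": 80},{"delta_pos": [0,0,-0.1],"delta_rot": [0,0,0],"claw": 80}]'

```text
time: 14.0
eef_pos: [0.6433, 0.0039, 0.1499]
tcp_rot: [0.728, 0.685, 0.002, 0.002]
contact_force: [1.1, 0.0, 0.7]
opening: 0.801
```

```bash
python3 - <<'E'
from h import *
go(.461,-.354,.145,83)
E
```

```text
t 14.00 pos [0.6433 0.0039 0.1499] q [-0.15  0.31  1.74 -0.    1.09 -0.09] dpos [-0.3683 -0.1602  0.0042] drot [0.006  0.0004 0.0612] F [1.1 0.  0.7] op 0.801
```

carry_out --commands '[{"delta_pos": [-0.025,-0.011,0],"delta_rot": [0.005,0,0.01],"claw": 80},{"delta_pos": [-0.058,-0.025,0],"delta_rot": [0.005,0,0.02],"claw": 80},{"delta_pos": [-0.093,-0.04,0],"delta_rot": [0.005,0,0.03],"claw": 80},{"delta_pos": [-0.128,-0.056,0],"delta_rot": [0.005,0,0.04],"claw": 80},{"delta_pos": [-0.163,-0.071,0],"delta_rot": [0.005,0,0.05],"claw": 80},{"delta_pos": [-0.198,-0.086,0],"delta_rot": [0.005,0,0.06],"claw": 80},{"delta_pos": [-0.233,-0.101,0],"delta_rot": [0.005,0,0.06],"claw": 80},{"delta_pos": [-0.265,-0.115,0],"delta_rot": [0.005,0,0.06],"claw": 80}]'

```text
time: 14.67
eef_pos: [0.511, -0.2552, 0.1493]
tcp_rot: [0.749, 0.663, 0.0, 0.0]
contact_force: [0.6, -1.4, 0.2]
opening: 0.8
```

```bash
python3 - <<'E'
from h import *
go(.461,-.354,.145,83)
E
```

```text
t 14.67 pos [ 0.511  -0.2552  0.1493] q [-0.64  0.16  1.92  0.    1.06 -0.52] dpos [-0.1041 -0.0377  0.0043] drot [0.0007 0.0004 0.001 ] F [ 0.6 -1.4  0.2] op 0.8
```

carry_out --commands '[{"delta_pos": [-0.034,-0.012,0.001],"delta_rot": [0,0,0.001],"claw": 80},{"delta_pos": [-0.065,-0.023,0.002],"delta_rot": [0,0,0.001],"claw": 80},{"delta_pos": [-0.09,-0.032,0.003],"delta_rot": [0,0,0.001],"claw": 80},{"delta_pos": [-0.104,-0.038,0.004],"delta_rot": [0,0,0.001],"claw": 80},{"delta_pos": [-0.104,-0.038,0.004],"delta_rot": [0,0,0.001],"claw": 80},{"delta_pos": [-0.104,-0.038,0.004],"delta_rot": [0,0,0.001],"claw": 80}]'

```text
time: 15.17
eef_pos: [0.4602, -0.3542, 0.1451]
tcp_rot: [0.75, 0.662, 0.0, 0.0]
contact_force: [0.3, -0.0, -0.3]
opening: 0.799
```

```bash
python3 - <<'E'
from h import *
p,d=ctrl.read_camera('top');C=cloud('top',d);cv2.imwrite('pics/top3.png',cv2.resize(p[130:300,180:480],None,fx=2.6,fy=2.6)[:,:,::-1])
for u0,u1,v0,v1 in((195,242,160,200),(272,332,165,208)):
    W=C[v0:v1,u0:u1].reshape(-1,3);cy=W[(W[:,2]>.05)&(W[:,2]<.09)]
    print(rect(cy[:,:2]),np.percentile(cy[:,2],[50,90,99]).round(4))
go(.461,-.354,.036,83)
E
```

```text
(array([0.663 , 0.2352]), 0.0656, 0.0358, 89.7) [0.0597 0.0669 0.0711]
(array([0.6425, 0.0048]), 0.0956, 0.0353, 84.4) [0.0599 0.0652 0.072 ]
t 15.22 pos [ 0.4606 -0.3535  0.1451] q [-0.83  0.19  1.89  0.    1.06 -0.71] dpos [-0.0005  0.0004  0.1091] drot [ 0.0005 -0.0004 -0.0006] F [-0.7  0.7 -0.5] op 0.806
```

View pics/top3.png

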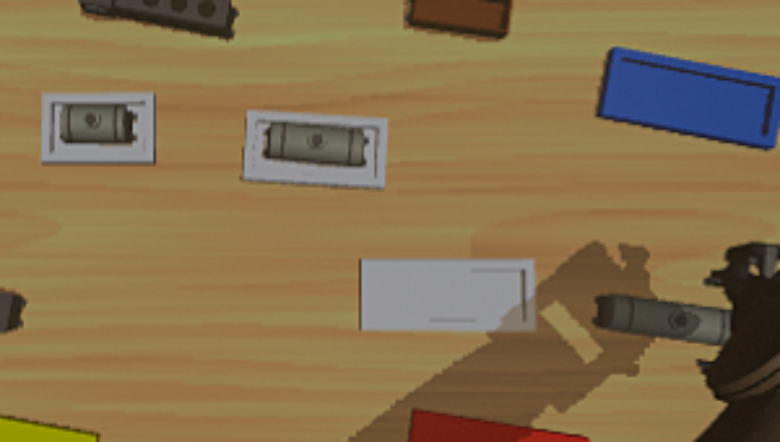

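Both wagons are centred in their trays, at about (98,125) and (316,143), at the correct heights. The long tank at about (665,317) has not moved. Descending on it.

carry_out --commands '[{"delta_pos": [0,0,0.022],"delta_rot": [0,0,0],"claw": 80},{"delta_pos": [0,0,0.05],"delta_rot": [0,0,0],"claw": 80},{"delta_pos": [0,0,0.075],"delta_rot": [0,0,0],"claw": 80},{"delta_pos": [0,0,0.094],"delta_rot": [0,0,0],"claw": 80},{"delta_pos": [0,0,0.105],"delta_rot": [0,0,0],"claw": 80},{"delta_pos": [0,0,0.109],"delta_rot": [0,0,0],"claw": 80},{"delta_pos": [0,0,0.109],"delta_rot": [0,0,0],"claw": 80},{"delta_pos": [0,0,0.109],"delta_rot": [0,0,0],"claw": 80}]'

```text
time: 15.88
eef_pos: [0.4615, -0.3536, 0.0371]
tcp_rot: [0.749, 0.663, 0.0, 0.001]
contact_force: [0.7, 0.0, 0.1]
opening: 0.798
```

```bash
python3 - <<'E'
from h import *
p,d=ctrl.read_camera('side');cv2.imwrite('pics/side10.png',cv2.resize(p[80:200,300:460],None,fx=5,fy=5,interpolation=2)[:,:,::-1])
go(.461,-.354,.036,83)
E
```

```text
t 15.93 pos [ 0.4617 -0.354   0.0377] q [-0.83  0.35  1.93  0.    0.86 -0.71] dpos [-0.0001 -0.0007  0.0017] drot [ 0.0026  0.0014 -0.0001] F [ 0.7 -0.4  0.4] op 0.799
```

View pics/side10.png

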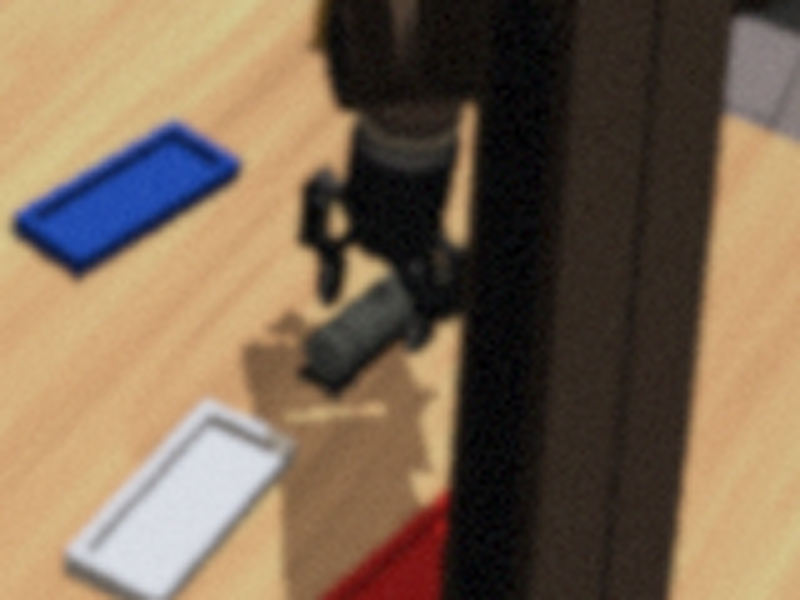

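The fingers straddle the long tank at about (360,325). Closing, then lifting.

carry_out --commands '[{"delta_pos": [0,0,0.001],"delta_rot": [0.002,0.001,0],"claw": 55},{"delta_pos": [0,0,0.001],"delta_rot": [0.002,0.001,0],"claw": 45},{"delta_pos": [0,0,0.001],"delta_rot": [0.002,0.001,0],"claw": 38},{"delta_pos": [0,0,0.001],"delta_rot": [0.002,0.001,0],"claw": 30},{"delta_pos": [0,0,0.001],"delta_rot": [0.002,0.001,0],"claw": 25},{"delta_pos": [0,0,0.001],"delta_rot": [0.002,0.001,0],"claw": 25},{"delta_pos": [0,0,0.001],"delta_rot": [0.002,0.001,0],"claw": 25},{"delta_pos": [0,0,0.001],"delta_rot": [0.002,0.001,0],"claw": 25}]' --force 45

```text
time: 16.6
eef_pos: [0.4624, -0.3547, 0.0382]
tcp_rot: [0.749, 0.662, 0.0, 0.001]
contact_force: [-1.1, 1.5, 7.3]
opening: 0.428
```

carry_out --commands '[{"delta_pos": [0,0,-0.006],"delta_rot": [0,0,0],"claw": 25},{"delta_pos": [0,0,-0.018],"delta_rot": [0,0,0],"claw": 25},{"delta_pos": [0,0,-0.034],"delta_rot": [0,0,0],"claw": 25},{"delta_pos": [0,0,-0.052],"delta_rot": [0,0,0],"claw": 25},{"delta_pos": [0,0,-0.07],"delta_rot": [0,0,0],"claw": 25},{"delta_pos": [0,0,-0.084],"delta_rot": [0,0,0],"claw": 25},{"delta_pos": [0,0,-0.09],"delta_rot": [0,0,0],"claw": 25},{"delta_pos": [0,0,-0.09],"delta_rot": [0,0,0],"claw": 25}]'

```text
time: 17.27
eef_pos: [0.4629, -0.3553, 0.1303]
tcp_rot: [0.749, 0.662, 0.0, 0.003]
contact_force: [0.7, 0.2, -3.1]
opening: 0.43
```

```bash
python3 - <<'E'
from h import *
p,d=ctrl.read_camera('side');cv2.imwrite('pics/side11.png',cv2.resize(p[80:200,300:460],None,fx=5,fy=5,interpolation=2)[:,:,::-1])
go(.4858,-.1337,.126,90)
E
```

```text
t 17.32 pos [ 0.4623 -0.3547  0.1288] q [-0.83  0.21  1.9   0.    1.03 -0.71] dpos [ 0.2222 -0.0037  0.0022] drot [ 0.0031  0.0025 -0.1226] F [-0.9  0.3 -3.1] op 0.422
```

View pics/side11.png

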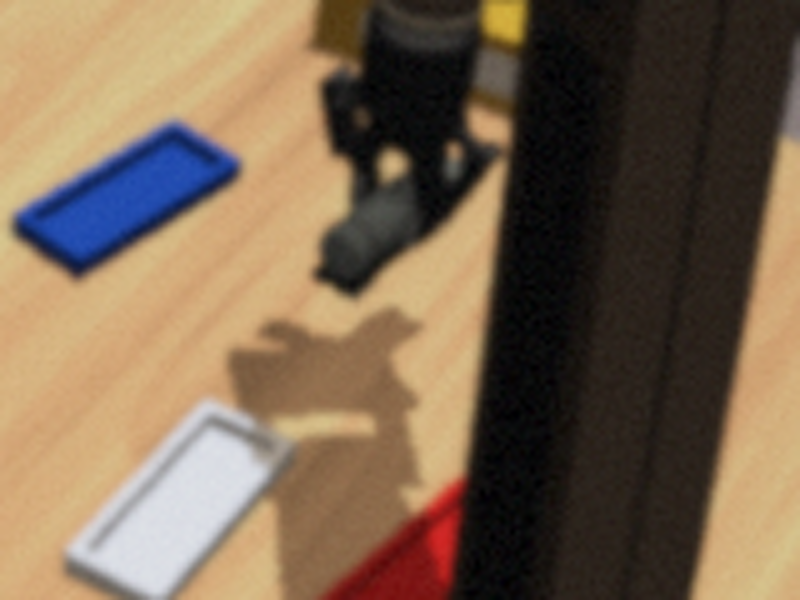

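The long tank is held level. Moving to the long tray.

carry_out --commands '[{"delta_pos": [0.012,0,0],"delta_rot": [0.002,0.002,-0.015],"claw": 25},{"delta_pos": [0.036,-0.001,0],"delta_rot": [0.003,0.002,-0.03],"claw": 25},{"delta_pos": [0.068,-0.001,0],"delta_rot": [0.003,0.002,-0.05],"claw": 25},{"delta_pos": [0.102,-0.002,0],"delta_rot": [0.003,0.002,-0.07],"claw": 25},{"delta_pos": [0.136,-0.002,0.001],"delta_rot": [0.003,0.002,-0.09],"claw": 25},{"delta_pos": [0.17,-0.003,0.002],"delta_rot": [0.003,0.002,-0.11],"claw": 25},{"delta_pos": [0.2,-0.003,0.002],"delta_rot": [0.003,0.002,-0.122],"claw": 25},{"delta_pos": [0.218,-0.003,0.002],"delta_rot": [0.003,0.002,-0.122],"claw": 25}]'

```text
time: 17.98
eef_pos: [0.4843, -0.1336, 0.1242]
tcp_rot: [0.706, 0.708, -0.0, -0.002]
contact_force: [-0.5, -0.3, -3.3]
opening: 0.432
```

```bash
python3 - <<'E'
from h import *
ctrl.read_camera('side')
p,d=ctrl.read_camera('side');cv2.imwrite('pics/side12.png',cv2.resize(p[110:230,260:420],None,fx=5,fy=5,interpolation=2)[:,:,::-1])
go(.4858,-.1337,.054,90)
E
```

```text
t 18.08 pos [ 0.4845 -0.1339  0.1243] q [-0.47  0.05  2.09  0.    1.01 -0.48] dpos [0.     0.0016 0.0703] drot [-0.0038 -0.0024  0.004 ] F [ 0.6 -0.6 -2.2] op 0.432
```

View pics/side12.png

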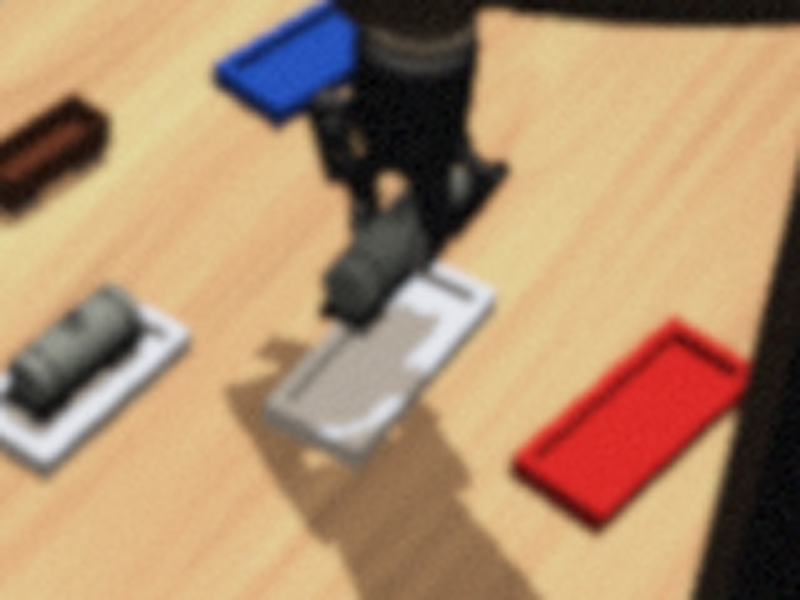

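The long wagon is over the long tray, with its axis parallel to it. Descending.

carry_out --commands '[{"delta_pos": [0,0.001,0.01],"delta_rot": [-0.004,-0.002,0.004],"claw": 25},{"delta_pos": [0,0.0015,0.025],"delta_rot": [-0.004,-0.002,0.004],"claw": 25},{"delta_pos": [0,0.0015,0.042],"delta_rot": [-0.004,-0.002,0.004],"claw": 25},{"delta_pos": [0,0.0015,0.056],"delta_rot": [-0.004,-0.002,0.004],"claw": 25},{"delta_pos": [0,0.0015,0.065],"delta_rot": [-0.004,-0.002,0.004],"claw": 25},{"delta_pos": [0,0.0015,0.069],"delta_rot": [-0.004,-0.002,0.004],"claw": 25},{"delta_pos": [0,0.0015,0.07],"delta_rot": [-0.004,-0.002,0.004],"claw": 25},{"delta_pos": [0,0.0015,0.07],"delta_rot": [-0.004,-0.002,0.004],"claw": 25}]'

```text
time: 18.75
eef_pos: [0.4857, -0.134, 0.0541]
tcp_rot: [0.707, 0.707, 0.0, -0.0]
contact_force: [0.6, -0.4, -2.4]
opening: 0.428
```

```bash
python3 - <<'E'
from h import *
p,d=ctrl.read_camera('side');cv2.imwrite('pics/side13.png',cv2.resize(p[120:220,290:410],None,fx=5,fy=5,interpolation=2)[:,:,::-1])
go(.4858,-.1337,.0462,90)
E
```

```text
t 18.80 pos [ 0.4861 -0.1342  0.0547] q [-0.47  0.17  2.12  0.    0.86 -0.47] dpos [ 0.0005 -0.0003  0.0085] drot [ 0.001  -0.     -0.0004] F [-0.6  0.8 -2.8] op 0.427
```

View pics/side13.png

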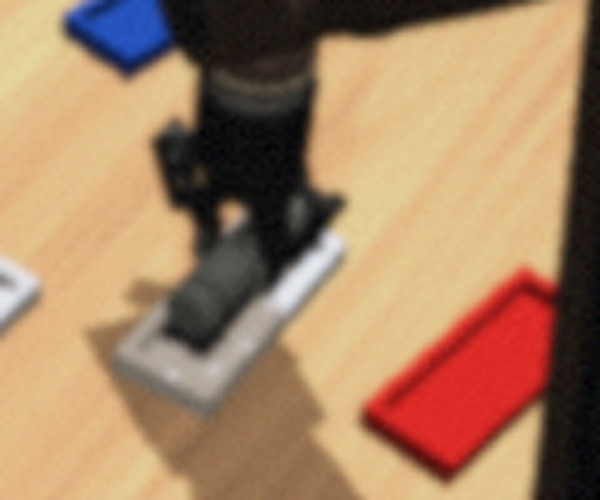

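The wagon sits within the rim, at about (215,295). Lowering slowly.

carry_out --commands '[{"delta_pos": [0,0,0.002],"delta_rot": [0.001,0,0],"claw": 25},{"delta_pos": [0,0,0.004],"delta_rot": [0.001,0,0],"claw": 25},{"delta_pos": [0,0,0.006],"delta_rot": [0.001,0,0],"claw": 25},{"delta_pos": [0,0,0.007],"delta_rot": [0.001,0,0],"claw": 25},{"delta_pos": [0,0,0.008],"delta_rot": [0.001,0,0],"claw": 25},{"delta_pos": [0,0,0.008],"delta_rot": [0.001,0,0],"claw": 25}]'

```text
time: 19.3
eef_pos: [0.486, -0.134, 0.0465]
tcp_rot: [0.707, 0.707, -0.0, -0.0]
contact_force: [-0.1, 0.0, -2.8]
opening: 0.428
```

carry_out --commands '[{"delta_pos": [0,0,0.001],"delta_rot": [0,0,0],"claw": 25},{"delta_pos": [0,0,0.001],"delta_rot": [0,0,0],"claw": 25},{"delta_pos": [0,0,0.001],"delta_rot": [0,0,0],"claw": 25}]'

```text
time: 19.55
eef_pos: [0.4862, -0.1341, 0.0462]
tcp_rot: [0.707, 0.707, -0.0, -0.0]
contact_force: [-3.4, 1.0, 3.8]
opening: 0.429
```

Contact is made. Releasing and retreating.

carry_out --commands '[{"delta_pos": [0,0,0],"delta_rot": [0,0,0],"claw": 44},{"delta_pos": [0,0,0],"delta_rot": [0,0,0],"claw": 47},{"delta_pos": [0,0,0],"delta_rot": [0,0,0],"claw": 52},{"delta_pos": [0,0,0],"delta_rot": [0,0,0],"claw": 60},{"delta_pos": [0,0,0],"delta_rot": [0,0,0],"claw": 65},{"delta_pos": [0,0,0],"delta_rot": [0,0,0],"claw": 68},{"delta_pos": [0,0,0],"delta_rot": [0,0,0],"claw": 68}]'

```text
time: 20.13
eef_pos: [0.4863, -0.1342, 0.0463]
tcp_rot: [0.707, 0.707, -0.0, -0.0]
contact_force: [-0.3, -0.0, 0.4]
opening: 0.683
```

carry_out --commands '[{"delta_pos": [0,0,-0.008],"delta_rot": [0,0,0],"claw": 68},{"delta_pos": [0,0,-0.025],"delta_rot": [0,0,0],"claw": 68},{"delta_pos": [0,0,-0.045],"delta_rot": [0,0,0],"claw": 68},{"delta_pos": [0,0,-0.07],"delta_rot": [0,0,0],"claw": 75},{"delta_pos": [0,0,-0.1],"delta_rot": [0,0,0],"claw": 80},{"delta_pos": [0,0,-0.125],"delta_rot": [0,0,0],"claw": 80},{"delta_pos": [0,0,-0.13],"delta_rot": [0,0,0],"claw": 80}]'

```text
time: 20.72
eef_pos: [0.489, -0.1354, 0.1822]
tcp_rot: [0.707, 0.707, 0.001, 0.005]
contact_force: [0.8, -0.0, -0.1]
opening: 0.802
```

carry_out --commands '[{"delta_pos": [-0.03,0,0],"delta_rot": [0,0,0],"claw": 80},{"delta_pos": [-0.065,0,0],"delta_rot": [0,0,0],"claw": 80},{"delta_pos": [-0.1,0,0],"delta_rot": [0,0,0],"claw": 80},{"delta_pos": [-0.135,0,0],"delta_rot": [0,0,0],"claw": 80},{"delta_pos": [-0.17,0,0],"delta_rot": [0,0,0],"claw": 80},{"delta_pos": [-0.2,0,0],"delta_rot": [0,0,0],"claw": 80},{"delta_pos": [-0.22,0,0],"delta_rot": [0,0,0],"claw": 80},{"delta_pos": [-0.22,0,0],"delta_rot": [0,0,0],"claw": 80}]'

```text
time: 21.38
eef_pos: [0.4883, -0.3592, 0.1829]
tcp_rot: [0.708, 0.706, 0.001, 0.005]
contact_force: [-0.5, 0.6, 1.3]
opening: 0.802
```

```bash
python3 - <<'E'
from h import *
p,d=ctrl.read_camera('top');C=cloud('top',d);cv2.imwrite('pics/top4.png',cv2.resize(p[100:300,130:480],None,fx=2.2,fy=2.2)[:,:,::-1])
for u0,u1,v0,v1 in((195,242,160,200),(272,332,165,208),(315,390,225,262),(205,275,115,148),(334,380,120,148),(142,192,234,262)):
    W=C[v0:v1,u0:u1].reshape(-1,3);lo=.05 if v0>150 and u0>193 else .008;cy=W[(W[:,2]>lo)&(W[:,2]<.09)]
    print(rect(cy[:,:2]),np.percentile(cy[:,2],[50,90,99]).round(4))
q,d=ctrl.read_camera('side');cv2.imwrite('pics/side14.png',cv2.resize(q[110:270,160:400],None,fx=3.3,fy=3.3)[:,:,::-1])
go(.5,-.13,.1,90)
E
```

```text
(array([0.6629, 0.235 ]), 0.0655, 0.0355, 89.8) [0.06   0.0677 0.0721]
(array([0.6424, 0.0048]), 0.0957, 0.0364, 83.5) [0.0598 0.0644 0.0713]
(array([ 0.4848, -0.133 ]), 0.1253, 0.0342, -89.7) [0.0597 0.0639 0.0712]
(array([0.7956, 0.1716]), 0.1687, 0.0451, 80.6) [0.0506 0.0585 0.0612]
(array([ 0.7861, -0.1459]), 0.1035, 0.0416, 81.7) [0.0221 0.0436 0.047 ]
(array([0.472, 0.364]), 0.1061, 0.0409, 80.7) [0.0553 0.0578 0.0594]
t 21.48 pos [ 0.4884 -0.3555  0.1824] q [-0.8   0.19  1.82  0.    1.13 -0.8 ] dpos [0.2257 0.0106 0.0818] drot [ 0.0077  0.0029 -0.0015] F [-0.4 -0.1  0.3] op 0.798
```

View pics/top4.png

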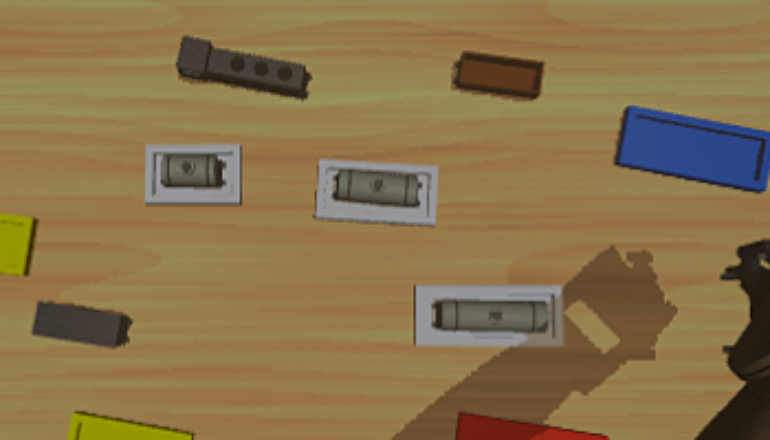

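View pics/side14.png

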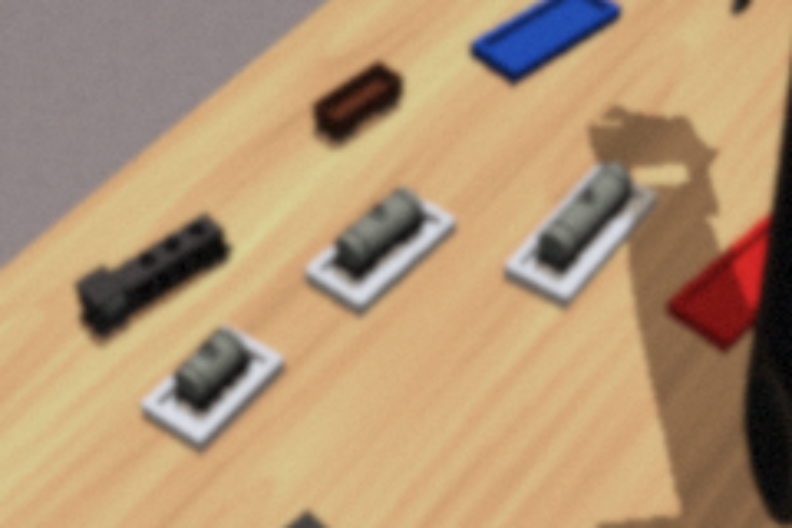

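All three wagons stand upright and flat in their recesses, centred within 2 mm. The locomotive's fitted angle differed between looks (76.9° and 80.6°), so I'll compare the pictures of it before handing in.

```bash
python3 - <<'E'
from h import *
a=np.load('top0.npz')['p'];b,_=ctrl.read_camera('top')
for n,(u0,u1,v0,v1) in dict(loco=(205,277,112,150),open=(332,382,120,148),van=(140,194,232,264)).items():
    A,B=[cv2.cvtColor(x[v0:v1,u0:u1],cv2.COLOR_RGB2GRAY).astype(np.float32) for x in(a,b)]
    print(n,np.round(cv2.phaseCorrelate(A,B)[0],2),'maxdiff',np.abs(cv2.blur(A,(3,3))-cv2.blur(B,(3,3))).max())
ctrl.sign_off()
E
```

```text
loco [-0.  0.] maxdiff 6.6666565
open [-0.04 -0.02] maxdiff 6.5555573
van [0.01 0.01] maxdiff 6.2222137
the job is handed in; nothing more can be done
```

I packed the tank wagons one at a time, short, then medium, then long. Each went into the white tray that fits its length, and I handed the job in at about 21.5 s of the 83 s allowed. I lowered each one until the floor pushed back with about 4–5 N, then let go.

- **Wagons:** The last top view puts each one within about 2 mm of its tray's centre. Dome tops read about 71–72 mm, which is the 63 mm wagon height plus the 8 mm floor, so all three are upright and flat. The side view agrees.
- **Bystanders:** The locomotive, open wagon and box van had moved by 0.04 pixels at most between the first and last pictures.
- **Disagreements:**
  - The medium wagon's fitted angle read 84.4° and later 83.5° against 86.5° for its tray. It looks parallel in the picture and its sides are clear of the walls.
  - The locomotive's fitted angle read 76.9° and then 80.6°. The picture comparison shows it did not move, so I put that down to noise in the fit.

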